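# Hold the sprung grinder guard just below its balance point

## Task

Free the flat-disc grinder's guard by swinging the red-balled clamp lever outward until it lies over on its side, then take the guard by its yellow bar and raise it about ten degrees past its 45 degree balance point, without letting it spring right open. Bring it back down and finish while still holding it there, five to ten degrees below the balance point, so that it would drop shut if you let go; leave the other things on the bench where they are.

Things in the scene. Friction and masses are not known exactly. Their poses are not given: they have to be found in the camera images.
- grinder: Flat-disc grinder fixed to the bench: grey open-topped housing 225 (x) x 280 (y) x 105 mm high, closed by the hinged guard. Origin: centre of the underside; its x axis points from its front (facing the robot) to its back, y to its left, z up; yaw varies. A dark steel clamp block 50 x 40 x 100 mm at its left (+y) side carries the clamp lever.
- balance_bead (a point): Yellow bead, 16 mm across, on a thin dark arc of 120 mm radius about the guard's hinge, 10 mm outside the grinder's right (-y) wall, fixed. It marks the balance angle (45 degrees): the guard's right edge points at it when the guard is at balance.
- guard (a joint): Angle of the guard in rad: 0 shut (level), grows as its front rises; stop at 1.4. The hinge runs along the grinder's y at its back. It weighs 1.2 kg and is nearly carried by a spring. Balance point 0.785 (45 degrees): let go below it the guard falls shut, above it the spring throws it open. It takes under 3 N at the bar; hinge friction is negligible.
- guard_handle (a point): Centre of the guard's yellow round bar, 14 mm in diameter, 140 mm long along the grinder's y, 270 mm in front of the hinge, 108 mm above the bench when shut. It stands 60 mm in front of the guard panel's and housing's front on 12 mm thick arms at its two ends: a finger fits between bar and housing. It turns with the guard and may turn between the fingers.
- guard_hinge (a point): Middle of the guard's hinge axis, at the grinder's back, 108 mm above the bench, in the grinder's own frame 105 mm behind its origin. The guard panel is 210 x 280 x 6 mm, aluminium with a blue sheet.
- clamp (a joint): Angle of the clamp lever in rad: 0 clamped (handle upright, its short steel arm reaching in over the guard's left edge and blocking it), grows as the handle swings outward to the grinder's left (+y) to its stop at 1.55, handle level. Starts between 0 and 0.25, stays where it is left (friction 0.07 N m). Open: beyond 1.1, well over on its side.
- clamp_ball (a point): Centre of the red ball, 26 mm in diameter, at the end of the clamp lever's 10 mm thick handle, 85 mm from the lever's hinge.
- clamp_hinge (a point): Clamp lever's hinge, axis along the grinder's x, 119 mm above the bench; in the grinder's frame 70 mm in front of and 165 mm to the left of its origin.
- grease_can: Loose green can, 60 mm diameter, 85 mm high, close to the grinder's left rear side. Origin: centre of its underside.
- mug: Loose blue mug, 76 mm diameter, 90 mm high. Origin: centre of its underside.
- spare_wheel: Loose brick-red abrasive wheel lying flat, 110 mm diameter, 22 mm thick. Origin: centre of its underside.
- wrench: Loose steel wrench lying flat. Origin: middle of its underside.
- dressing_stone: Loose grey stone block 110 x 35 x 24 mm lying in front of the grinder. Origin: centre of its underside.
- brush: Loose hand brush lying flat. Origin: middle of its underside.
- screw_jar: Loose amber jar with black cap, 64 mm diameter, 80 mm high. Origin: centre of its underside.

How it is judged:
On the way, in this order (a step that is already met when the one before it is completed fails the run):
1. the clamp lever is swung open (beyond 1.1 rad) (value of joint clamp above 1.1 rad), for 0.2 s.
2. the guard has been raised past its balance point (beyond 0.855 rad, 49 degrees) (value of joint guard above 0.855 rad), for 0.2 s.
At the end, for the whole second after the job is handed in: The guard stands still, held by the gripper's fingers, 0.04 to 0.225 rad (2.3 to 12.9 degrees) below its balance point of 0.785 rad (so between 0.56 and 0.745 rad), and the clamp lever is still open (beyond 1.1 rad) (value of joint guard between 0.56 and 0.745 rad and velocity of joint guard between -0.1 and 0.1 rad/s and contact force between the fingers and guard above 0.05 N and value of joint clamp above 1.1 rad); the arm keeps its last pose, push and grip.
It fails at once if the guard springs open (beyond 1.25 rad) (value of joint guard above 1.25 rad).
It fails at once if the guard is forced up (beyond 0.15 rad) while the clamp lever is not open (below 0.8 rad) (value of joint guard above 0.15 rad and value of joint clamp below 0.8 rad).
It fails at once if another thing on the bench is moved by more than 30 mm (distance of any of grease_can, mug, spare_wheel, wrench, dressing_stone, brush, screw_jar from where it was at the start of the episode above 0.03 m).
It also fails if it takes over 54 s, if anything falls off the work surface, if the arm or the gripper's body presses on something with over 40 N, if the wrist force passes 120 N, or if a joint passes its speed limit or range.

## Robot

A 6-joint arm with a two-finger parallel gripper is mounted at the origin on the work surface. World frame = base frame: x ahead of the robot, y to its left, z up, the work surface at z = 0. Lengths are in m, angles in rad, forces in N, time in s.
With the tool pointing down it reaches from about 0.375 to 0.925 m from the base axis. Payload 5.7 kg.
Tool frame: the origin (TCP) lies on the centre line of the jaws, within the pads' length; the fingertips stand 14 mm ahead of it and the grasp point (between the pads) lies 5 mm behind it (env.tip_extent is the z of the fingertips in the tool frame, in m); z points along the fingers, y is the line along which they close (so a half turn about z gives the same grasp; the last joint's range is limited). The gripper opens to 88 mm and grips with 3 to 60 N. Pads are 20 mm wide; open, the fingers measure 115 mm over their backs; the gripper's body (75 mm by 178 mm) begins 61 mm behind the grasp point.
Start: joints at [1.164, 0.359, 1.51, -0, 1.272, -0.115], TCP at [0.173, 0.575, 0.237] pointing down, gripper open.
Joint ranges: [-2.97, 2.97], [-1.01, 2.36], [0.21, 2.38], [-0.96, 4.11], [0.2, 2.71], [-2.98, 2.98]. Speed limits (rad/s): [2.39, 2.39, 3.14, 3.14, 3.14, 3.14].

## Interface

Orientations are given as a unit quaternion [x, y, z, w].
In Python, from bench import env gives the robot as it stands. Calls block until the motion is done:
- env.move_ptp(position, orientation): joint-space move of the TCP to a pose.
- env.servo_line(position, orientation=None, rate=0.15, contact_N=None): straight line of the TCP; orientation=None keeps the orientation; rate is the mean speed in m/s. With contact_N (N) it stops when the force on the tool has changed by that much, and returns True; else False.
- env.goto_joints(angles): joint-space move.
- env.move_gripper(opening): finger opening in m; the grip force is fixed at half the most; returns when the fingers have stopped.
- env.sleep(seconds).
- env.inverse_kinematics(position, orientation): joint angles nearest the present ones, or None.
- env.observe(): the state.
- env.capture(name): name is "side" or "top" or "wrist"; returns a dict with "image" (400x640x3 uint8, blue, green, red), "range_z" (400x640 float32, m along the optical axis (not along the pixel's ray), 0 where there is no reading), "intrinsics" (3x3 intrinsics, pixels), "R" (3x3) and "t" (3): a world point X has camera coordinates R X + t. Camera axes: x right, y down, z forward; pixel columns grow to the right and rows downward; lengths in m; the calibration is good to about 2 mm. A picture is of the moment at which its call begins.
A pose or a line that the arm cannot do raises env.PlanningError and nothing moves.
- env.close_job(): hands the job in; it is judged then, once.
The state is a dict: "clock": time; "joint_pos": joint angles; "qvel": joint speeds; "joint_torque": joint torques, N m; "position": TCP position; "orientation": TCP orientation; "force": force on the tool from outside, world axes, zero at the start; "torque": the same for the moment, N m; "finger_gap": finger opening in m; "grip_force": force on a finger pad.
Only numpy, scipy, OpenCV 4.12 (cv2) and the standard library are available. Lean on these libraries where they do the work, as an engineer would, in place of code of your own. Each camera call takes 0.05 s, during which the arm holds its last target. There are 200 camera calls.

## Working session

There is one attempt and no reset: what is moved stays moved. The work goes in short steps, each a Python script; the robot and the scene stay as the last script left them, time stands still between calls to the robot, and variables do not carry over. Pictures are saved under pics/ and viewed, at most 10 in all, crops included, and the job is handed in when it is done.

```bash
mkdir -p pics; ls; cat > h.py <<'E'
import numpy as np,cv2
from bench import env
def ray(c,u,v):
    K=c["intrinsics"];d=np.linalg.inv(K)@[u,v,1.0];return -c["R"].T@c["t"],c["R"].T@d
def plane(c,u,v,z):
    o,d=ray(c,u,v);return o+d*(z-o[2])/d[2]
def depthpt(c,u,v):
    o,d=ray(c,u,v);return o+d*c["range_z"][int(v),int(u)]
def cross(r1,r2):
    (o1,d1),(o2,d2)=r1,r2
    s=np.linalg.lstsq(np.c_[d1,-d2],o2-o1,rcond=None)[0]
    a,b=o1+s[0]*d1,o2+s[1]*d2
    return (a+b)/2,np.linalg.norm(a-b)
E
python3 - <<'E'
from h import *
for n in("top","side"):
    c=env.capture(n);cv2.imwrite(f"pics/{n}0.png",c["image"]);np.savez(f"{n}0.npz",**c)
    print(n,c["intrinsics"],-c["R"].T@c["t"])
print(env.observe())
E
```

```text
bench.py
pics
top [[499.22282476   0.         328.53733747]
 [  0.         499.22282476 201.64706595]
 [  0.           0.           1.        ]] [ 0.39231118 -0.03167247  1.85219426]
side [[465.26017477   0.         322.30923302]
 [  0.         465.26017477 211.83660758]
 [  0.           0.           1.        ]] [0.43172333 1.19720113 1.30611892]
{'clock': 0.1, 'joint_pos': array([ 1.16392830e+00,  3.59405127e-01,  1.51131137e+00, -3.71554391e-07,
        1.27250046e+00, -1.15038910e-01]), 'qvel': array([ 0.00034614, -0.0028178 , -0.00366177,  0.00026314,  0.00153212,
        0.00124785]), 'joint_torque': array([ 5.95058700e-04, -5.16361606e+01, -2.71408117e+01,  6.78900350e-02,
        2.77546083e-02, -6.02383739e-05]), 'position': array([0.17235852, 0.57409092, 0.2359151 ]), 'orientation': array([ 1.45397230e-01,  9.89373027e-01, -7.84701682e-04, -2.09365143e-04]), 'force': array([ 0.33368878, -0.46813099,  0.09748457]), 'torque': array([ 0.03354428,  0.00620798, -0.02359229]), 'grip_force': 0.0, 'finger_gap': 0.08791784301862111}
```

View pics/top0.png

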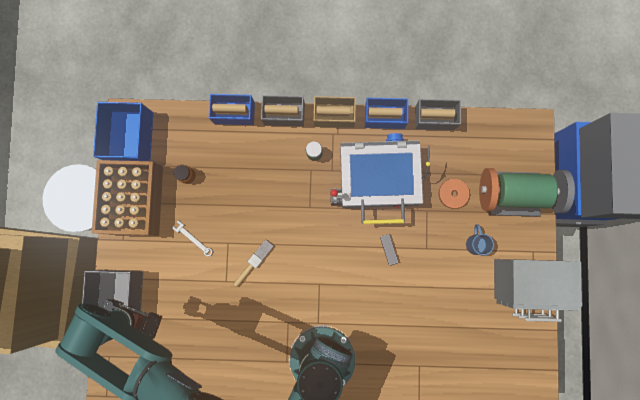

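View pics/side0.png

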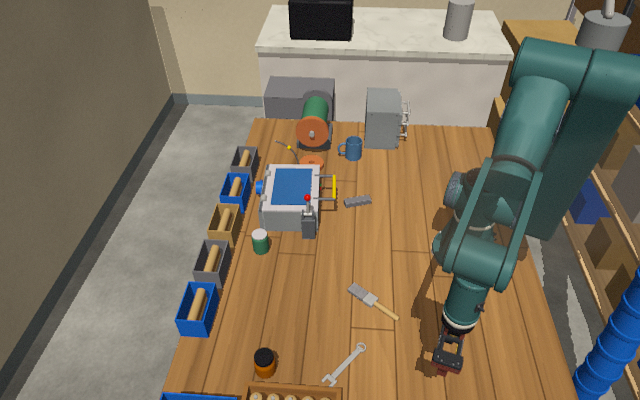

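The top view shows the grinder at about (382,175), the yellow bar at (385,222), the red ball at (336,193) and the bead at (428,164). The side view has the ball at (307,198) and the bar at (335,188).

```bash
cat > m.py <<'E'
from h import *
B={"top":(320,130,450,240),"side":(240,120,360,250)}
def masks(im,box):
    h=cv2.cvtColor(im,cv2.COLOR_BGR2HSV);x0,y0,x1,y1=box
    ok=np.zeros(h.shape[:2],np.uint8);ok[y0:y1,x0:x1]=255
    y=cv2.inRange(h,(22,150,110),(34,255,255))&ok
    r=(cv2.inRange(h,(0,190,80),(4,255,255))|cv2.inRange(h,(174,190,80),(180,255,255)))&ok
    b=cv2.inRange(h,(98,120,50),(120,255,255))&ok
    return dict(y=y,r=r,b=b)
def blobs(m,mn=4):
    cs,_=cv2.findContours(m,cv2.RETR_EXTERNAL,cv2.CHAIN_APPROX_NONE)
    return [(cv2.contourArea(k),cv2.minAreaRect(k)) for k in sorted(cs,key=cv2.contourArea)[::-1] if len(k)>=mn]
E
python3 - <<'E'
from m import *
for n in B:
    c=dict(np.load(n+"0.npz"))
    for k,m in masks(c["image"],B[n]).items():
        for a,r in blobs(m)[:3]:
            print(n,k,a,np.round(r[0],1),np.round(r[1],1),round(r[2]),np.round(cv2.boxPoints(r),1).tolist(),np.round(depthpt(c,*r[0]),3))
x,y,X,Y=320,130,450,240
c=np.load("top0.npz")["image"][130:240,320:450];s=np.load("side0.npz")["image"][150:250,250:350]
cv2.imwrite("pics/crop.png",np.hstack([cv2.resize(c,(390,330),interpolation=0),cv2.resize(s,(400,330),interpolation=0)]))
E
```

```text
top y 6.0 [370.5 222. ] [ 2. 13.] 90 [[364.0, 221.0], [377.0, 221.0], [377.0, 223.0], [364.0, 223.0]] [ 0.497 -0.158  0.116]
top y 1.5 [391.  221.5] [ 1. 22.] 90 [[380.0, 221.0], [402.0, 221.0], [402.0, 222.0], [380.0, 222.0]] [ 0.501 -0.23   0.108]
top y 0.0 [427.5 164. ] [2. 3.] 90 [[426.0, 163.0], [429.0, 163.0], [429.0, 165.0], [426.0, 165.0]] [ 0.691 -0.339  0.2  ]
top b 2365.0 [381.1 174.3] [40.6 61.6] 88 [[349.70001220703125, 155.0], [411.29998779296875, 153.10000610351562], [412.6000061035156, 193.60000610351562], [351.0, 195.60000610351562]] [ 0.665 -0.192  0.118]
top b 77.5 [394.5 137. ] [ 6. 15.] 90 [[387.0, 134.0], [402.0, 134.0], [402.0, 140.0], [387.0, 140.0]] [ 0.808 -0.241  0.082]
side y 65.5 [333.5 186. ] [ 3. 24.] 0 [[332.0, 198.0], [332.0, 174.0], [335.0, 174.0], [335.0, 198.0]] [ 0.497 -0.193  0.117]
side y 8.0 [288.5 147. ] [4. 3.] 90 [[287.0, 145.0], [290.0, 145.0], [290.0, 149.0], [287.0, 149.0]] [ 0.69  -0.335  0.192]
side r 22.0 [306.5 197. ] [5. 6.] 0 [[304.0, 200.0], [304.0, 194.0], [309.0, 194.0], [309.0, 200.0]] [ 0.583 -0.01   0.217]
side r 0.0 [320. 188.] [2. 0.] -90 [[320.0, 189.0], [320.0, 189.0], [320.0, 187.0], [320.0, 187.0]] [ 0.556 -0.253  0.05 ]
side b 1209.0 [291.  186.5] [35. 40.] 90 [[271.0, 169.0], [311.0, 169.0], [311.0, 204.0], [271.0, 204.0]] [ 0.665 -0.187  0.109]
side b 267.5 [245. 193.] [40. 10.] 90 [[240.0, 173.0], [250.0, 173.0], [250.0, 213.0], [240.0, 213.0]] [ 0.854 -0.184  0.065]
side b 61.5 [259.  186.5] [ 6. 13.] 0 [[256.0, 193.0], [256.0, 180.0], [262.0, 180.0], [262.0, 193.0]] [ 0.803 -0.222  0.07 ]
```

View pics/crop.png

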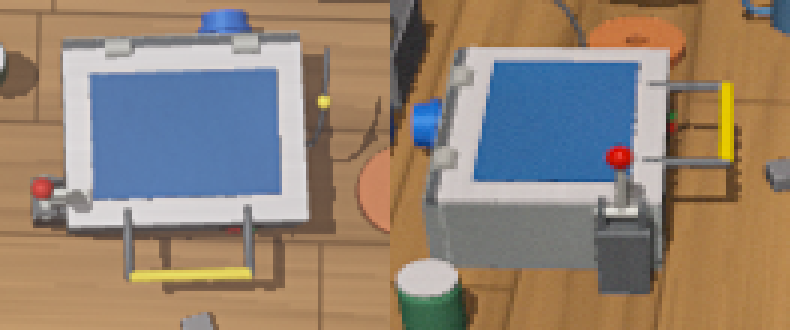

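Crop: the ball is at top (333.7,193) and side (307.5,197.6). The bar ends are at top (363,222)/(404,221) and side (334,175)/(334,198). I'll triangulate these, then move the wrist camera above the grinder.

```bash
cat > tri.py <<'E'
from m import *
t,s=dict(np.load("top0.npz")),dict(np.load("side0.npz"))
P=lambda a,b:cross(ray(t,*a),ray(s,*b))
ball=P((333.7,193),(307,197.5)); L=P((363.4,221.8),(333.8,198.3));R=P((403.6,220.8),(333.8,174.5)); bead=P((427.7,163.9),(288.5,147))
E
python3 - <<'E'
from tri import *
for k in(ball,L,R,bead):print(np.round(k[0],4),round(k[1],4))
d=L[0]-R[0];print("bar len",np.linalg.norm(d),"yaw",np.degrees(np.arctan2(-d[0],d[1])))
c=t;q=[plane(c,*p,0.111) for p in cv2.boxPoints(blobs(masks(c["image"],B["top"])["b"])[0][1])]
print(np.round(q,3),np.mean(q,0))
e=q[0]-q[1];print("sheet yaw",np.degrees(np.arctan2(-e[0],e[1])))
# wrist look: tool down, closing axis along x
from scipy.spatial.transform import Rotation as Ro
o=env.observe()
for Y in(0,90,180,-90):
    qq=(Ro.from_euler('z',Y,degrees=True)*Ro.from_quat([1,0,0,0])).as_quat()
    print(Y,env.inverse_kinematics([.5,-.15,.38],qq))
E
```

```text
[ 0.5842 -0.0279  0.1981] 0.002
[ 0.495  -0.1344  0.1047] 0.005
[ 0.5028 -0.2743  0.1086] 0.0038
[ 0.6925 -0.3421  0.1863] 0.0029
bar len 0.14019698972562258 yaw 3.171152535169268
[[ 0.732 -0.081  0.111]
 [ 0.745 -0.298  0.111]
 [ 0.601 -0.304  0.111]
 [ 0.588 -0.089  0.111]] [ 0.66636955 -0.19280609  0.111     ]
sheet yaw 3.3970657488680858
0 [-4.23831520e-01  1.42983910e-01  1.45517248e+00 -4.44089210e-16
  1.54343627e+00  1.14696481e+00]
90 [-4.23831520e-01  1.42983910e-01  1.45517248e+00 -4.44089210e-16
  1.54343627e+00 -4.23831520e-01]
180 [-4.23831520e-01  1.42983910e-01  1.45517248e+00 -4.44089210e-16
  1.54343627e+00 -1.99462785e+00]
-90 [-4.23831520e-01  1.42983910e-01  1.45517248e+00 -4.44089210e-16
  1.54343627e+00  2.71776113e+00]
```

```bash
cat >> h.py <<'E'
from scipy.spatial.transform import Rotation as Ro
YAW=np.radians(3.3)
GX=np.array([np.cos(YAW),np.sin(YAW),0]);GY=np.array([-np.sin(YAW),np.cos(YAW),0]);GZ=np.array([0,0,1.])
Q=(Ro.from_euler('z',np.pi/2+YAW)*Ro.from_quat([1,0,0,0])).as_quat()  # down, closing along grinder x
E
python3 - <<'E'
from m import *
env.move_ptp([.50,-.10,.42],Q)
a=env.capture("wrist"); env.servo_line([.44,-.18,.40]); b=env.capture("wrist")
for i,c in enumerate((a,b)):
    np.savez(f"w{i}.npz",**c);print(-c["R"].T@c["t"],c["R"][2])
    for k,m in masks(c["image"],(0,0,640,400)).items():
        for A,r in blobs(m)[:3]: print(i,k,A,np.round(r[0],1),np.round(r[1],1),round(r[2]),np.round(depthpt(c,*np.clip(r[0],0,[639,399])),3))
cv2.imwrite("pics/w.png",np.vstack([cv2.resize(x["image"],(480,300)) for x in(a,b)]));print(env.observe()["clock"])
E
```

```text
[ 0.49545131 -0.02435617  0.56884802] [ 0.01461384 -0.27879178 -0.96024038]
0 b 9264.0 [424.4 225.5] [ 98.4 132.5] 3 [ 0.667 -0.186  0.117]
0 b 4194.0 [552.5 229.5] [85. 81.] 90 [ 0.898 -0.192  0.085]
0 b 216.5 [495.3 248.7] [10.7 28.3] 9 [ 0.813 -0.236  0.077]
[ 0.43564454 -0.10476337  0.54923875] [ 0.01514463 -0.27891952 -0.96019505]
1 b 14516.5 [477.9 179.2] [107.5 156.1] 6 [ 0.666 -0.184  0.117]
1 b 4741.5 [605.5 197. ] [98. 67.] 90 [ 0.894 -0.208  0.082]
1 b 155.0 [549.6 212.5] [ 8.4 28.2] 11 [ 0.815 -0.239  0.078]
3.7583
```

View pics/w.png

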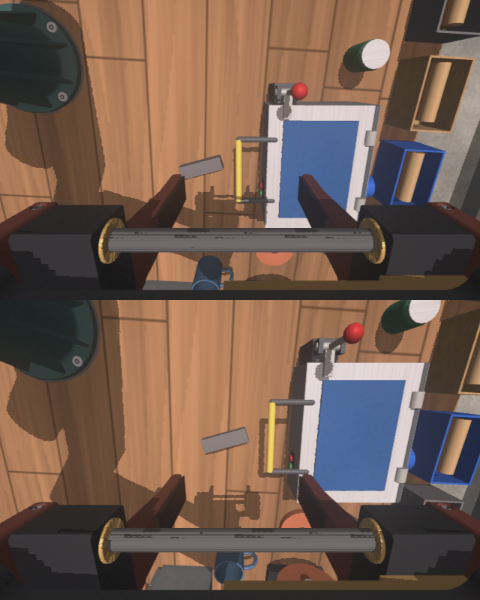

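Wrist views in full-size pixels: the bar is around (317,227) and (361,182), the ball around (400,120) and (472,44). I'll loosen the colour masks and triangulate.

```bash
cat > wm.py <<'E'
from m import *
def big(c,lo,hi,lo2=None,hi2=None,near=None):
    h=cv2.cvtColor(c["image"],cv2.COLOR_BGR2HSV);m=cv2.inRange(h,lo,hi)
    if lo2: m|=cv2.inRange(h,lo2,hi2)
    z=np.zeros_like(m);x,y=near;z[max(0,y-60):y+60,max(0,x-40):x+40]=255
    m&=z
    cs,_=cv2.findContours(m,cv2.RETR_EXTERNAL,cv2.CHAIN_APPROX_NONE);return max(cs,key=cv2.contourArea)
def bar(c,near):
    k=big(c,(20,90,60),(36,255,255),near=near);r=cv2.minAreaRect(k);p=cv2.boxPoints(r);p=p[np.argsort(p[:,1])]
    return p[:2].mean(0),p[2:].mean(0),r
def red(c,near):
    return cv2.minEnclosingCircle(big(c,(0,170,50),(5,255,255),(172,170,50),(180,255,255),near))
E
python3 - <<'E'
from wm import *
w=[dict(np.load(f"w{i}.npz")) for i in(0,1)]
b=[bar(c,n) for c,n in zip(w,((317,227),(361,182)))];r=[red(c,n) for c,n in zip(w,((400,120),(472,44)))]
print([x[2] for x in b],r)
P=[cross(ray(w[0],*b[0][j]),ray(w[1],*b[1][j])) for j in(0,1)];print(P,(P[0][0]+P[1][0])/2,np.linalg.norm(P[0][0]-P[1][0]))
print(cross(ray(w[0],*r[0][0]),ray(w[1],*r[1][0])))
for c,x,y in zip(w,b,r):
  print([plane(c,*p,.108) for p in x[:2]],depthpt(c,*x[2][0]),depthpt(c,*y[0]))
E
```

```text
[((318.0, 227.5), (81.0, 8.0), 90.0), ((360.8934020996094, 182.951904296875), (8.557132720947266, 94.1718978881836), 2.4895529747009277)] [((400.5, 117.5), 7.905794143676758), ((472.6666564941406, 41.33333206176758), 12.133625984191895)]
[(array([ 0.49431683, -0.13237081,  0.11802687]), np.float64(0.0011697139956414347)), (array([ 0.50247196, -0.27645997,  0.1063255 ]), np.float64(0.0002995320237934722))] [ 0.4983944  -0.20441539  0.11217619] 0.14479334300073582
(array([ 0.58717367, -0.02424421,  0.19986616]), np.float64(0.0008485526557558674))
[array([ 0.49476024, -0.13515486,  0.108     ]), array([ 0.50234003, -0.27542737,  0.108     ])] [ 0.49833999 -0.19891185  0.11728629] [ 0.58265276 -0.02399764  0.21673886]
[array([ 0.49520027, -0.132646  ,  0.108     ]), array([ 0.50233283, -0.27592262,  0.108     ])] [ 0.49732958 -0.19915442  0.11696318] [ 0.57980471 -0.02857312  0.21763807]
```

```bash
cat >> h.py <<'E'
BAR=np.array([.4985,-.2045,.108]); HINGE=BAR+.27*GX; ORG=BAR+.165*GX
CH=ORG-.07*GX+.165*GY; CH[2]=.119
E
python3 - <<'E'
from wm import *
def tip(th,gap=0.):
    c=CH+.085*(np.sin(th)*GY+np.cos(th)*GZ)
    return c-(.023+gap)*np.cos(th)*GY+(-.012*np.cos(th)+.013*np.sin(th)+.014)*GZ
print(CH, tip(.1))
env.move_gripper(0.0)
s=tip(0.0,.012); env.move_ptp(s+[0,0,.09],Q); print(env.servo_line(s,rate=.12,contact_N=8))
for th in np.arange(.1,1.46,.15):
    hit=env.servo_line(tip(th),rate=.1,contact_N=20); o=env.observe()
    print(round(th,2),hit,np.round(o["force"],1))
    if hit: break
o=env.observe();p=o["position"];print(p,env.servo_line(p+[0,0,.15],rate=.2));print(env.observe()["clock"])
E
```

```text
[ 0.58384441 -0.03430502  0.119     ] [ 0.58467329 -0.0486804   0.20693314]
False
0.1 False [ 0.3 -0.3  0.5]
0.25 False [0.7 0.2 0.7]
0.4 False [ 0.1  0.4 -0.3]
0.55 False [-1.1 -0.6 -0.2]
0.7 False [ 0.3 -0.2 -0.7]
0.85 False [ 0.4 -0.   0.2]
1.0 False [-0.6 -1.   0.2]
1.15 False [ 0.1 -0.1  0.3]
1.3 False [ 0.3 -0.2  0.4]
1.45 False [ 0.3 -1.2 -0. ]
[0.57860988 0.04730261 0.15425131] False
10.6167
```

Contact forces are ambiguous, so I'll check the lever before touching the guard.

```bash
python3 - <<'E'
from wm import *
t,s=env.capture("top"),env.capture("side")
np.savez("t1.npz",**t);np.savez("s1.npz",**s)
a=t["image"][140:240,310:420];b=s["image"][150:250,260:360]
cv2.imwrite("pics/lev.png",np.hstack([cv2.resize(a,(400,380),interpolation=0),cv2.resize(b,(400,380),interpolation=0)]))
E
```

```text
(no output)
```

View pics/lev.png

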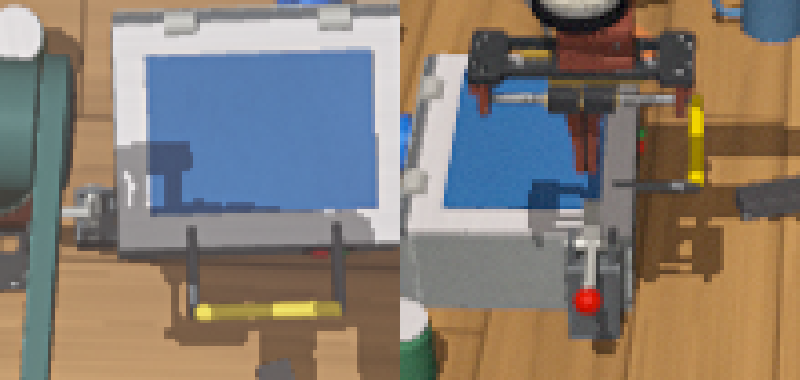

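The ball has dropped to about (307,229) in the side view and the handle lies over to the left. I'll compute its angle, then raise the guard to see how it behaves.

```bash
python3 - <<'E'
from wm import *
s=dict(np.load("s1.npz"));o,d=ray(s,307,229)
k=((CH-o)@GX)/(d@GX);p=o+k*d;v=p-CH;print(p,v@GY,v[2],np.arctan2(v@GY,v[2]))
grasp=BAR+[0,0,-.005]
env.move_gripper(.045)
env.move_ptp(grasp+[0,0,.13],Q)
w=env.capture("wrist");cv2.imwrite("pics/w3.png",w["image"]);np.savez("w3.npz",**w)
h=env.servo_line(grasp,rate=.12,contact_N=8);print(h,env.observe()["position"]-grasp)
if not h:
    env.move_gripper(0);o=env.observe();print(o["finger_gap"],o["grip_force"],o["force"],o["clock"])
E
```

```text
[0.58032008 0.026818   0.09357718] 0.06122454353436552 -0.025422821065529178 1.9643703962890173
False [ 0.00053954 -0.00024643  0.00062254]
0.013126204317605228 29.99841660261154 [ 3.86437334  2.80919231 -0.16933856] 14.4917
```

The ray hits the lever circle at about 1.55 rad, so the clamp is open. The bar is gripped (gap 13 mm). Next is raising the guard along its arc.

```bash
cat >> h.py <<'E'
def arc(th): return HINGE+.27*(-np.cos(th)*GX+np.sin(th)*GZ)+[0,0,-.005]
def ang():
    v=env.observe()["position"]+[0,0,.005]-HINGE;return np.arctan2(v[2],-v@GX),np.hypot(v[2],v@GX)
E
python3 - <<'E'
from wm import *
for d in range(5,56,5):
    h=env.servo_line(arc(np.radians(d)),rate=.08,contact_N=25);o=env.observe()
    if d%10==5 or h: print(d,h,np.round(ang(),3),np.round(o["force"],1),round(o["finger_gap"],4))
    if h: break
env.sleep(.5);print(np.round(ang(),3),env.observe()["clock"])
t,s=env.capture("top"),env.capture("side");np.savez("t2.npz",**t);np.savez("s2.npz",**s)
a=t["image"][100:240,320:460];b=s["image"][90:250,240:400]
cv2.imwrite("pics/up.png",np.hstack([cv2.resize(a,(400,400),interpolation=0),cv2.resize(b,(400,400),interpolation=0)]))
E
```

```text
5 False [0.089 0.269] [ 6.2  0.9 -3.3] 0.0132
15 False [0.266 0.268] [ 9.5  1.2 -4. ] 0.0133
25 False [0.444 0.267] [13.4  1.9 -9.2] 0.0133
35 False [0.62  0.265] [ 20.2   1.2 -16.5] 0.0132
45 False [0.79  0.265] [ 19.3  -0.5 -20.5] 0.0133
55 False [0.959 0.266] [ 14.   -2.4 -19.3] 0.0133
[0.958 0.266] 19.85
```

View pics/up.png

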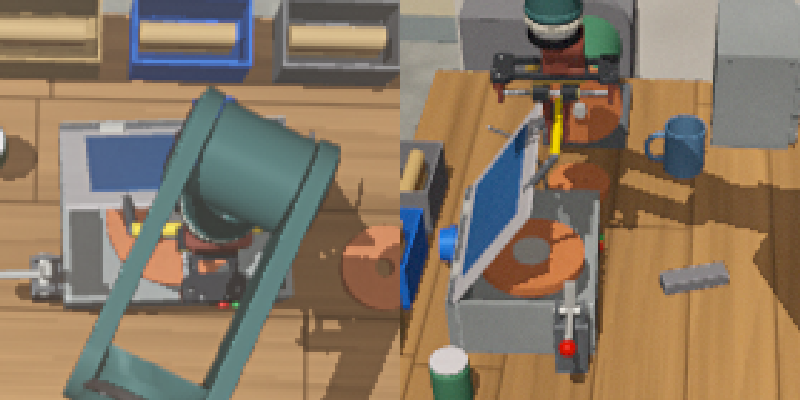

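The guard is open at about 55°, held by its bar in the jaws, with nothing else disturbed. I'll bring it down past balance to 0.655, using a slightly shorter radius to relieve the preload, and check the angle in the side view.

```bash
python3 - <<'E'
from wm import *
def arc2(th): return HINGE+.266*(-np.cos(th)*GX+np.sin(th)*GZ)+[0,0,-.005]
for th in (.9,.82,.74,.69,.655): env.servo_line(arc2(th),rate=.06)
env.sleep(.5);o=env.observe();print(np.round(ang(),3),o["force"],o["finger_gap"],o["grip_force"],o["clock"])
s=env.capture("side");np.savez("s3.npz",**s)
# angle of the bar: visible yellow ray cast on the bar's known y-plane
h=cv2.cvtColor(s["image"],cv2.COLOR_BGR2HSV);m=cv2.inRange(h,(22,150,80),(34,255,255));m[:, :270]=0;m[:90]=0;m[250:]=0;m[:,400:]=0
for A,r in blobs(m)[:3]:
    p=depthpt(s,*r[0]);v=p-HINGE;print(A,r,np.round(p,3),"angle",np.arctan2(v[2],-v@GX),np.hypot(v[2],v@GX))
# guard panel (blue sheet) plane tilt from depth
m=cv2.inRange(h,(98,120,40),(120,255,255));n,l,st,ce=cv2.connectedComponentsWithStats(m)
for i in range(1,n):
    if st[i,4]<150: continue
    vv,uu=np.nonzero(l==i);P=np.array([depthpt(s,u,v) for u,v in zip(uu,vv) if s["range_z"][v,u]>0])
    if abs(P.mean(0)-[.68,-.2,.2]).max()>.12: continue
    N=np.linalg.svd(P-P.mean(0))[2][2];N*=np.sign(N[2]);print(P.mean(0),len(P),"tilt",np.arctan2(N@GX,N[2]),np.arctan2(N@GX,N[2])*57.3)
cv2.imwrite("pics/dn.png",cv2.resize(s["image"][90:250,240:400],(560,560),interpolation=0))
E
```

```text
[0.655 0.266] [-4.00612084  1.51777433  3.68541871] 0.013067045912325367 29.998866319656372 22.575
58.5 ((318.5, 152.5), (21.0, 3.0), 90.0) [ 0.556 -0.199  0.271] angle 0.6540096681993303 0.26774185993724564
8.0 ((288.5, 147.0), (4.0, 3.0), 90.0) [ 0.69  -0.334  0.192] angle 0.7707774930905121 0.12060463509295705
[ 0.68758924 -0.17898537  0.1780781 ] 959 tilt 0.6550962674955988 37.53701612749781
```

View pics/dn.png

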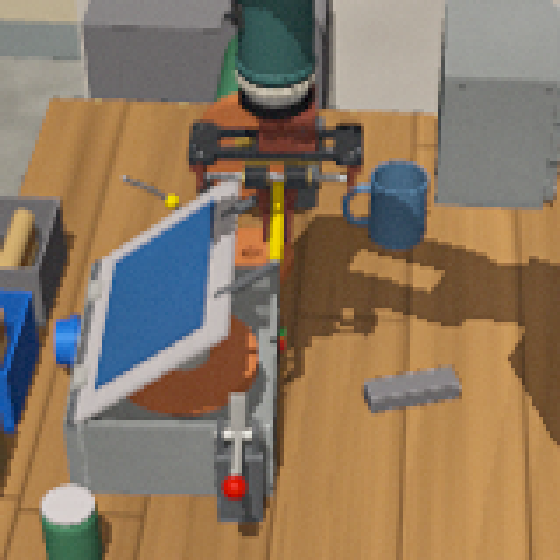

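The TCP, the bar and the panel tilt all give a guard angle of 0.655 rad. The bead checks at 0.77, the clamp lies over, and the bar is firmly held, so I'm handing in.

```bash
python3 -c "
from bench import env
print(env.close_job())"
```

```text
the job is handed in; nothing more can be done
None
```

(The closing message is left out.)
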